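Level the dish-casting table by its two foot screws

ROBOT

A 6-joint arm with a two-finger parallel gripper is mounted at the origin on the work surface. World frame = base frame: x ahead of the robot, y to its left, z up, the work surface at z = 0. Lengths are in m, angles in rad, forces in N, time in s.
With the tool pointing down it reaches from about 0.35 to 0.725 m from the base axis. Payload 6 kg.
Tool frame: the origin (TCP) lies between the finger pads; the fingertips stand 14 mm ahead of it and the grasp point (between the pads) lies 5 mm behind it; z points along the fingers, y is the line along which they close (so a half turn about z gives the same grasp; the last joint's range is limited). The gripper opens to 85 mm and grips with 20 to 120 N. Pads are 22 mm wide; open, the fingers measure 114 mm over their backs; the gripper's body (76 mm by 85 mm) begins 54 mm behind the grasp point. The pads swing forward as they close: fully open they stand 13 mm farther back than shut.
Start: joints at [1.648, 0.04, 0.085, 0, -1.615, -0.334], TCP at [0.152, 0.58, 0.245] pointing down, gripper open.
Joint ranges: [-2.56, 2.56], [-1.29, 2.01], [-1.08, 1.49], [-3.29, 1.98], [-2.81, -0.18], [-2.99, 2.99]. Speed limits (rad/s): [2.57, 2.57, 3.01, 3.14, 3.14, 3.14].

INTERFACE

Orientations are given as a rotation vector (axis times angle).
In Python, from workcell import manip gives the robot as it stands. The module is installed in compiled form; this text tells all that it offers.
- The arm moves only by the tool move_arm, never from a script. Its argument "increments" is a list of rows, each a list of 7 numbers: the shift along the tool's x, y, z in m, then the turn, a rotation vector about the tool's x, y, z in degrees, then the closure, from 0 (fully open) to 1 (shut). In form: [[tx, ty, tz, rx, ry, rz, gripper], ...]. A call has 1 to 5 rows; each row shifts and turns the commanded pose from where the row before left it, along the tool's axes as they then stand; what a row does not reach is not made up. A row lasts 1/12 s, in which the tool goes at most 41.7 mm and 7.16 degrees, less where a joint would pass 70% of its speed; a pose out of reach is approached as far as the arm can. A call is refused whole if a number of a shift passes 0.0417 or a number of a turn 7.16, either way. A call with a gripper value outside its range is refused whole. The fingers move at their own pace and stop on an object; "squeeze" is the grip in N (left out, the last holds). Time passes only in rows, so rows that do not move let the fingers close. It gives the time, the measured TCP pose, the force, the opening and the grip force at its end, in the units of the state.
- manip.sense(): the state, without advancing time (a new reading comes with each control period).
- manip.get_image(name): name is "scene" or "top"; returns a dict with "color" (420x560x3 uint8, blue, green, red), "depth" (420x560 float32, m along the optical axis (not along the pixel's ray), 0 where there is no reading), "K" (3x3 intrinsics, pixels), "rvec" (rotation vector, rad) and "tvec" (3), from world to camera coordinates, as OpenCV has them. Camera axes: x right, y down, z forward; pixel columns grow to the right and rows downward; lengths in m; the calibration is good to about 2 mm. A picture is of the moment at which its call begins.
- manip.job_done(): hands the job in; it is judged then, once.
The state is a dict: "t": time; "qpos": joint angles; "qvel": joint speeds; "joint_torque": joint torques, N m; "position": TCP position; "ee_rot": TCP orientation; "ft_force": force on the tool from outside, world axes, zero at the start; "ft_torque": the same for the moment, N m; "finger_gap": finger opening in m; "gripper_force": force on a finger pad.
Only numpy, scipy, OpenCV 4.12 (cv2) and the standard library are available. Lean on these libraries where they do the work, as an engineer would, in place of code of your own. Each camera call takes 0.05 s, during which the arm holds its last target. There are 200 camera calls.

TASK

The small aluminium levelling table on the bench is out of level. Turn its two black foot-screw knobs, one after the other and as often as needed, until the bubble comes to rest wholly inside the ring of the round level, then let go. Do not shove the table along the bench, and leave the casting dish on it and the things around it where they are.

Things in the scene. Friction and masses are not known exactly. Their poses are not given: they have to be found in the camera images.
- levelling_table: Loose aluminium plate 250 (x) by 290 (y) by 10 mm, about 2 kg, its top 55 mm up, on three rubber feet: foot screws at x -85, y +105 and -105 mm, a fixed foot at x +90, y 0. Origin on the bench under the plate's centre; z normal to the plate, x from the knobs' edge (nearest the robot) to the fixed foot, y to the left seen from the robot. Round level at x 62, y 80 mm. The bench is level.
- knob_left (a point): Left foot screw (table y +105 mm): centre, half-way up, of its round black knurled knob, 44 mm across, 30 mm high, upright axis, underside 9 to 13 mm above the plate. Grip it at any yaw. Clockwise seen from above raises this corner of the plate by 0.64 mm per radian (4 mm a turn), anticlockwise lowers it; the knob keeps its height over the bench (81 mm) while the plate moves.
- knob_right (a point): Right foot screw (table y -105 mm): the same knob, thread and sense as the left. Both turn stiffly (0.1 N m) and stay where they are left; levelling needs up to about 3.3 rad of either, in either sense, often more than one grasp, and there are 1.5 rad to spare before the stops.
- fixed_foot (a point): Middle of the sole of the fixed third foot, on the bench under the table's x +90 mm, y 0. It has no knob and cannot be adjusted.
- vial_centre (a point): Round bubble level on the plate: steel housing 62 mm across, dark rim, pale yellow-green face 49 mm across with one thin black ring, 16.4 mm across. This point is the ring's centre, 9.5 mm above the plate's top; axes as the table's.
- bubble_centre (a point): Centre of the bubble, a pale disc 12.4 mm across in the round level; axes as the table's. It floats towards the table's higher side, 0.6 mm from the ring's centre per milliradian of tilt (at most 18 mm), and takes about 1 s to settle after a turn. The table is level when it lies at the ring's centre.
- dish_centre (a point): Centre, half-way up, of the empty clear casting dish, 96 mm across, 16 mm high, standing loose on the plate near the table's x 44, y -51 mm; to be left there.
- covered_dish: Bystander: covered clear dish on the bench, 95 mm across, 18 mm high; origin under its centre.
- media_bottle: Bystander: glass bottle with a blue cap, 72 mm across, 135 mm high; origin under its centre.
- tube_rack: Bystander: white rack 85 by 190 mm, 47 mm high (98 mm over the tubes' blue caps); origin under its centre.

How it is judged:
By the outcome, as a careful person would: the job done as asked, in the order asked, and still so for the second after the job is handed in, with the robot touching nothing.
It also fails if it takes over 58 s, if anything falls off the work surface, if the arm or the gripper's body presses on something with over 40 N, if the wrist force passes 120 N, or if a joint passes its speed limit or range.

## Working session

There is one attempt and no reset: what is moved stays moved. The work goes in short steps, Python scripts to look and compute and a tool call to move; the robot and the scene stay as the last step left them, time stands still between calls to the robot, and variables do not carry over. Pictures are saved under pics/ and viewed, at most 10 in all, crops included, and the job is handed in when it is done.

Besides the shell and the picture viewer there is one more tool, called after "Request:" as name(argument=value, ...) on one line, values as JSON. move_arm: Moves the arm, as the interface text tells. Its arguments: {"type":"object","properties":{"increments":{"type":"array"},"squeeze":{"type":"number"}},"required":["increments"]}

```bash
mkdir -p pics; cat > h.py <<'E'
import numpy as np, cv2
from workcell import manip
def shot(n):
    im=manip.get_image(n); im['R']=cv2.Rodrigues(np.array(im['rvec'],float))[0]; im['t']=np.array(im['tvec'],float).ravel(); return im
def ray(im,u,v):
    d=im['R'].T@np.linalg.inv(im['K'])@np.array([u,v,1.]); return -im['R'].T@im['t'],d
def atz(im,u,v,z):
    c,d=ray(im,u,v); return c+d*(z-c[2])/d[2]
def bydepth(im,u,v):
    c,d=ray(im,u,v); return c+d*im['depth'][int(v),int(u)]
def proj(im,p):
    q=im['K']@(im['R']@np.array(p,float)+im['t']); return q[:2]/q[2]
E
python3 - <<'E'
from h import *
for n in('scene','top'):
    im=shot(n); cv2.imwrite(f'pics/{n}0.png',im['color']); print(n,im['K'][0,0],-im['R'].T@im['t'])
s=manip.sense(); print({k:np.round(v,3) for k,v in s.items()})
E
```

```text
scene 394.3880298721453 [ 1.03147096 -0.52082173  0.89679918]
top 402.0480389384507 [ 0.3656536  -0.02535532  1.32986292]
{'t': np.float64(0.1), 'qpos': array([ 1.648,  0.041,  0.084, -0.   , -1.616, -0.334]), 'qvel': array([ 0.   ,  0.001,  0.003,  0.   , -0.   ,  0.001]), 'joint_torque': array([-4.0000e-03, -3.6935e+01,  3.4828e+01,  6.9520e+00, -5.0000e-03,
       -0.0000e+00]), 'position': array([0.152, 0.58 , 0.244]), 'ee_rot': array([ 3.114, -0.402, -0.   ]), 'ft_force': array([-0.693,  0.966, -0.291]), 'ft_torque': array([ 0.003, -0.04 , -0.019]), 'gripper_force': np.float64(0.0), 'finger_gap': np.float64(0.085)}
```

View pics/top0.png

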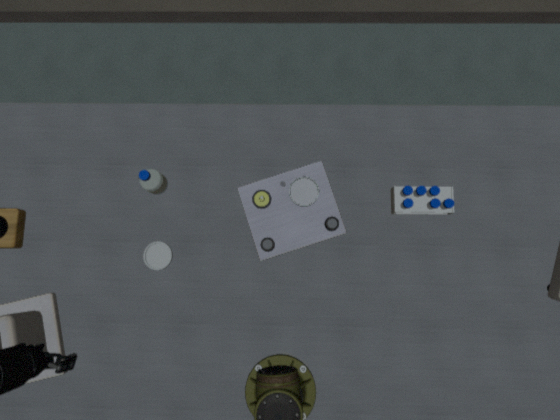

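View pics/scene0.png

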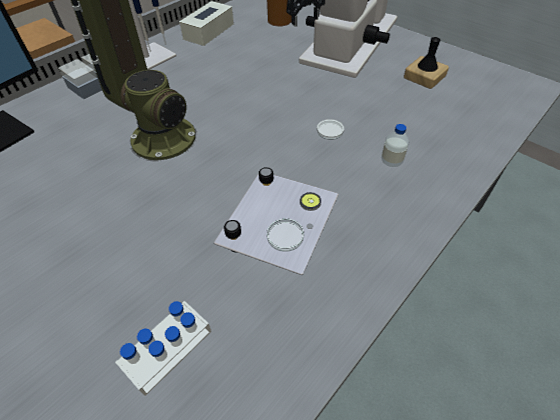

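The top view shows the left knob at (267,244), the right knob at (332,224), the level at (262,199) and the dish at (304,192). In the scene view the knobs are at (266,176) and (232,229), and the level is at (311,201). Next I'll measure these to sub-pixel accuracy on enlarged crops.

```bash
cat >> h.py <<'E'
def crop(im,u,v,r=14,k=20):
    return cv2.resize(im['color'][v-r:v+r,u-r:u+r],None,fx=k,fy=k,interpolation=cv2.INTER_CUBIC)
def dark(im,u,v,r=11,th=None):
    g=im['color'][v-r:v+r+1,u-r:u+r+1].astype(float).mean(2); hi=np.percentile(g,85)
    w=np.clip(hi*0.75-g,0,None); yy,xx=np.mgrid[v-r:v+r+1,u-r:u+r+1]
    return np.array([(w*xx).sum(),(w*yy).sum()])/w.sum()
E
python3 - <<'E'
from h import *
t=shot('top'); s=shot('scene')
for n,a,b in(('L',(267,244),(266,176)),('R',(332,224),(232,229))):
    p=dark(t,*a,r=9); q=dark(s,*b,r=10)
    print(n,p,atz(t,*p,.086).round(4),q,atz(s,*q,.083).round(4))
print('vial',atz(t,262,199,.0645),atz(s,311,201,.0645))
a=crop(t,262,199,10,29); b=crop(s,311,201,13,29)[:580]
a=cv2.resize(a,(390,500)) if 0 else cv2.resize(a,(400,400)); b=cv2.resize(b,(400,400))
cv2.imwrite('pics/c1.png',np.clip(np.hstack([a,b])*1.0,0,255).astype(np.uint8))
E
```

```text
L [267.60347357 244.47427949] [0.4515 0.0437 0.086 ] [265.86879573 177.17786139] [0.4598 0.038  0.083 ]
R [330.76267433 223.83973039] [ 0.5181 -0.1517  0.086 ] [232.44755769 230.91009731] [ 0.5265 -0.1592  0.083 ]
vial [0.59824956 0.06559156 0.0645    ] [0.60534475 0.06552447 0.0645    ]
```

View pics/c1.png

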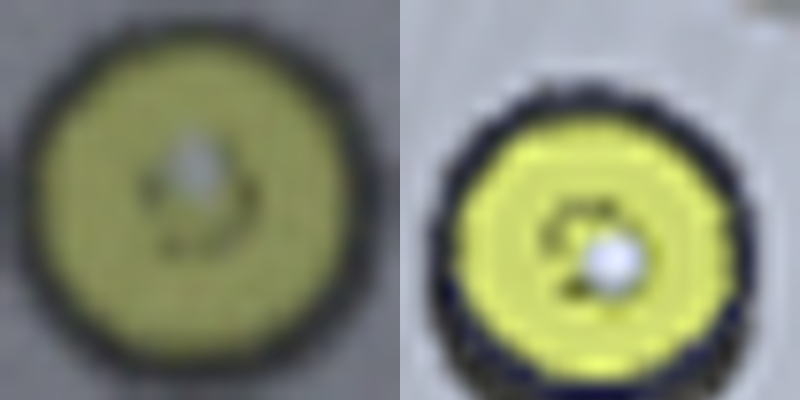

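The bubble is about 6 mm off the ring's centre, towards the top view's +x. I'll quantify that and the knob positions.

```bash
cat >> h.py <<'E'
YAW=[0.325]
def bub(im,u,v,r=13,z=.0645):
    """face centre, bubble offset (table axes, mm)"""
    k=8; c=im['color'][v-r:v+r+1,u-r:u+r+1].astype(np.float32)
    c=cv2.resize(c,None,fx=k,fy=k,interpolation=cv2.INTER_CUBIC)
    yel=c[...,1]-c[...,0]
    m=(yel>0.5*np.percentile(yel,80)).astype(np.uint8)
    cs,_=cv2.findContours(m,cv2.RETR_EXTERNAL,cv2.CHAIN_APPROX_NONE); cn=max(cs,key=cv2.contourArea)
    e=cv2.fitEllipse(cv2.convexHull(cn)); fm=np.zeros_like(m)
    cv2.ellipse(fm,(e[0],(e[1][0]*.82,e[1][1]*.82),e[2]),1,-1)
    b=c[...,0]; med=np.median(b[fm>0]); mx=b[fm>0].max()
    w=np.clip(b-(med+.4*(mx-med)),0,None)*fm
    n,l,st,_=cv2.connectedComponentsWithStats((w>0).astype(np.uint8)); w=w*(l==1+np.argmax(st[1:,4]))
    yy,xx=np.mgrid[:w.shape[0],:w.shape[1]]
    f=lambda x,y:atz(im,(x+.5)/k-.5+u-r,(y+.5)/k-.5+v-r,z)
    F=f(*e[0]); B=f((w*xx).sum()/w.sum(),(w*yy).sum()/w.sum()); d=(B-F)[:2]*1e3
    a=YAW[0]; R=np.array([[np.cos(a),np.sin(a)],[-np.sin(a),np.cos(a)]])
    px=f(e[0][0]+e[1][0],e[0][1])-F
    return F,R@d,np.linalg.norm(px)*1e3
def turns(bx,by):
    S=175*bx/600; D=-210*by/600
    return np.degrees(np.array([S+D/2,S-D/2])/0.6366)  # clockwise degrees, left, right
def both():
    o=[]
    for n,u,v in(('top',262,199),('scene',311,203)):
        F,d,dia=bub(shot(n),u,v); print(n,F.round(4),d.round(2),'dia',dia.round(1)); o.append(d)
    m=np.mean(o,0); print('mean',m.round(2),'|d|',np.hypot(*m).round(2),'cw deg L,R',turns(*m).round(0)); return m
E
python3 - <<'E'
from h import *
both()
t=shot('top'); s=shot('scene')
for n,a,b in(('L',(267,244),(266,176)),('R',(332,224),(232,229))):
    for im,c,nm in((t,a,'top'),(s,b,'scene')):
        P=np.array([bydepth(im,u,v) for u in range(c[0]-12,c[0]+13) for v in range(c[1]-12,c[1]+13)])
        for lo in(.087,.092):
            q=P[(P[:,2]>lo)&(P[:,2]<.11)]; print(n,nm,lo,len(q),q.mean(0).round(4),((q.max(0)+q.min(0))/2).round(4))
        q=dark(im,*c,r=10); print('  dark',atz(im,*q,.081).round(4))
E
```

```text
top [0.5999 0.0683 0.0645] [ 5.15 -1.9 ] dia 50.3
scene [0.6011 0.067  0.0645] [ 3.84 -1.22] dia 36.7
mean [ 4.5  -1.56] |d| 4.76 cw deg L,R [143.  93.]
L top 0.087 152 [0.4513 0.0444 0.0962] [0.4508 0.0438 0.0971]
L top 0.092 142 [0.4514 0.0444 0.0966] [0.4508 0.0436 0.0982]
  dark [0.4519 0.044  0.081 ]
L scene 0.087 149 [0.4552 0.04   0.095 ] [0.4529 0.0422 0.0938]
L scene 0.092 131 [0.4542 0.0411 0.0958] [0.4526 0.0422 0.0962]
  dark [0.4583 0.0394 0.081 ]
R top 0.087 156 [ 0.5183 -0.1536  0.0956] [ 0.5186 -0.1534  0.0942]
R top 0.092 141 [ 0.5187 -0.1543  0.0962] [ 0.5184 -0.1547  0.0965]
  dark [ 0.519  -0.1523  0.081 ]
R scene 0.087 200 [ 0.5223 -0.1577  0.0949] [ 0.5204 -0.1568  0.0933]
R scene 0.092 178 [ 0.5211 -0.1567  0.0956] [ 0.5203 -0.1568  0.0959]
  dark [ 0.5252 -0.1582  0.081 ]
```

Each knob's position agrees between the two cameras: L at about (0.4525, 0.043) and R at about (0.5195, -0.1555). They are 209.5 mm apart against 210 mm nominal, giving a yaw of 0.325. The bubble asks for about +143° clockwise on the left knob and +93° on the right. I'm now moving over the left knob.

Request:
move_arm(increments=[[0.0267, 0.0277, 0.004, 0, 0, 0, 0], [0.0267, 0.0277, 0.004, 0, 0, 0, 0], [0.0267, 0.0277, 0.004, 0, 0, 0, 0], [0.0267, 0.0277, 0.004, 0, 0, 0, 0], [0.0267, 0.0277, 0.004, 0, 0, 0, 0]], squeeze=40)

```text
t: 0.82
position: [0.2468, 0.4108, 0.2251]
ee_rot: [-3.116, 0.401, -0.0]
ft_force: [0.5, 0.1, 0.0]
finger_gap: 0.0852
gripper_force: 0.0
```

Request:
move_arm(increments=[[0.0267, 0.0277, 0.004, 0, 0, 0, 0], [0.0267, 0.0277, 0.004, 0, 0, 0, 0], [0.0267, 0.0277, 0.004, 0, 0, 0, 0], [0.0267, 0.0277, 0.004, 0, 0, 0, 0], [0.0267, 0.0277, 0.004, 0, 0, 0, 0]])

```text
t: 1.23
position: [0.3406, 0.2429, 0.2055]
ee_rot: [-3.115, 0.401, -0.001]
ft_force: [0.8, 0.8, 0.3]
finger_gap: 0.0854
gripper_force: 0.0
```

Request:
move_arm(increments=[[0.0267, 0.0277, 0.004, 0, 0, 0, 0], [0.0267, 0.0277, 0.004, 0, 0, 0, 0], [0.0267, 0.0277, 0.004, 0, 0, 0, 0], [0.0267, 0.0277, 0.004, 0, 0, 0, 0], [0.0267, 0.0277, 0.004, 0, 0, 0, 0]])

```text
t: 1.65
position: [0.4347, 0.0748, 0.1856]
ee_rot: [-3.115, 0.402, -0.002]
ft_force: [0.4, 0.7, 0.1]
finger_gap: 0.0856
gripper_force: 0.0
```

Request:
move_arm(increments=[[0.0267, 0.0277, 0.004, 0, 0, 0, 0], [0, 0, 0, 0, 0, 0, 0], [0, 0, 0, 0, 0, 0, 0]])

```text
t: 1.9
position: [0.4533, 0.041, 0.1808]
ee_rot: [3.114, -0.41, -0.001]
ft_force: [-0.4, 0.2, 0.2]
finger_gap: 0.0854
gripper_force: 0.0
```

Request:
move_arm(increments=[[-0.0013, -0.0017, 0.02, 0, 0, 0, 0], [0, 0, 0.02, 0, 0, 0, 0], [0, 0, 0.02, 0, 0, 0, 0], [0, 0, 0.02, 0, 0, 0, 0.3], [0, 0, 0.02, 0, 0, 0, 0.3]])

```text
t: 2.32
position: [0.4519, 0.0463, 0.0808]
ee_rot: [-3.115, 0.399, -0.001]
ft_force: [-1.0, 0.5, -0.4]
finger_gap: 0.0638
gripper_force: 0.0
```

Request:
move_arm(increments=[[0, 0, 0, 0, 0, 0, 0.38], [0, 0, 0, 0, 0, 0, 0.42], [0, 0, 0, 0, 0, 0, 0.45]])

```text
t: 2.57
position: [0.4528, 0.0459, 0.083]
ee_rot: [-3.116, 0.4, -0.003]
ft_force: [0.3, 0.0, 1.2]
finger_gap: 0.0468
gripper_force: 0.0
```

Request:
move_arm(increments=[[0, 0, 0, 0, 0, 0, 0.47], [0, 0, 0, 0, 0, 0, 0.49], [0, 0, 0, 0, 0, 0, 0.52], [0, 0, 0, 0, 0, 0, 0.6]])

```text
t: 2.9
position: [0.453, 0.045, 0.0835]
ee_rot: [-3.115, 0.402, -0.004]
ft_force: [-1.9, -3.1, 6.0]
finger_gap: 0.0425
gripper_force: 39.8
```

Request:
move_arm(increments=[[0, 0, 0, 0, 0, 7.15, 0.6], [0, 0, 0, 0, 0, 7.15, 0.6], [0, 0, 0, 0, 0, 7.15, 0.6], [0, 0, 0, 0, 0, 7.15, 0.6], [0, 0, 0, 0, 0, 7.15, 0.6]])

```text
t: 3.32
position: [0.4533, 0.0453, 0.0834]
ee_rot: [-2.836, 1.347, -0.004]
ft_force: [-0.1, -0.7, 4.4]
finger_gap: 0.0427
gripper_force: 39.8
```

Request:
move_arm(increments=[[0, 0, 0, 0, 0, 7.15, 0.6], [0, 0, 0, 0, 0, 7.15, 0.6], [0, 0, 0, 0, 0, 7.15, 0.6], [0, 0, 0, 0, 0, 7.15, 0.6], [0, 0, 0, 0, 0, 7.15, 0.6]])

```text
t: 3.73
position: [0.4538, 0.0454, 0.0834]
ee_rot: [-2.284, 2.151, -0.004]
ft_force: [2.0, -1.0, 2.7]
finger_gap: 0.0425
gripper_force: 40.1
```

Request:
move_arm(increments=[[0, 0, 0, 0, 0, 7.15, 0.6], [0, 0, 0, 0, 0, 7.15, 0.6], [0, 0, 0, 0, 0, 7.15, 0.6], [0, 0, 0, 0, 0, 7.15, 0.6], [0, 0, 0, 0, 0, 7.15, 0.6]])

```text
t: 4.15
position: [0.4542, 0.0452, 0.0835]
ee_rot: [-1.513, 2.747, -0.004]
ft_force: [4.3, -3.5, 0.9]
finger_gap: 0.0429
gripper_force: 40.3
```

```bash
python3 - <<'E'
from h import *
s=manip.sense(); print(s['qpos'].round(3),s['position'].round(4),s['ft_force'].round(1),s['ft_torque'].round(2)); both()
s=manip.sense(); print(s['position'].round(4),s['ft_torque'].round(2))
E
```

```text
[ 0.546 -0.329 -0.542  0.003 -1.353 -1.111] [0.4542 0.0452 0.0835] [ 4.3 -3.5  0.9] [-1.05 -1.85  0.07]
top [0.6002 0.0681 0.0645] [3.   0.12] dia 50.6
scene [0.6012 0.0671 0.0645] [ 3.   -0.02] dia 37.0
mean [3.   0.05] |d| 3.0 cw deg L,R [78. 80.]
[0.4542 0.0452 0.0835] [-0.95 -1.87 -0.08]
```

Request:
move_arm(increments=[[0, 0, 0, 0, 0, 7.15, 0.6], [0, 0, 0, 0, 0, 7.15, 0.6], [0, 0, 0, 0, 0, 7.15, 0.6], [0, 0, 0, 0, 0, 7.15, 0.6], [0, 0, 0, 0, 0, 7.15, 0.6]])

```text
t: 4.67
position: [0.4543, 0.0447, 0.0835]
ee_rot: [-0.598, 3.079, -0.003]
ft_force: [5.7, -3.9, 1.3]
finger_gap: 0.0432
gripper_force: 40.4
```

Request:
move_arm(increments=[[0, 0, 0, 0, 0, 0, 0.6], [0, 0, 0, 0, 0, 0, 0.35], [0, 0, 0, 0, 0, 0, 0.1], [0, 0, 0, 0, 0, 0, 0], [0, 0, -0.02, 0, 0, 0, 0]])

```text
t: 5.08
position: [0.4499, 0.0448, 0.0976]
ee_rot: [0.606, -3.075, -0.0]
ft_force: [-0.4, 0.4, -0.2]
finger_gap: 0.0854
gripper_force: 0.0
```

Request:
move_arm(increments=[[0, 0, -0.03, 0, 0, 0, 0], [0, 0, -0.025, 0, 0, -7.15, 0], [0, 0, 0, 0, 0, -7.15, 0], [0, 0, 0, 0, 0, -7.15, 0], [0, 0, 0, 0, 0, -7.15, 0]])

```text
t: 5.5
position: [0.4522, 0.0455, 0.1568]
ee_rot: [-1.359, 2.831, 0.001]
ft_force: [0.7, -0.3, -1.2]
finger_gap: 0.0854
gripper_force: 0.0
```

Request:
move_arm(increments=[[0, 0, 0, 0, 0, -7.15, 0], [0, 0, 0, 0, 0, -7.15, 0], [0, 0, 0, 0, 0, -7.15, 0], [0, 0, 0, 0, 0, -7.15, 0], [0, 0, 0, 0, 0, -7.15, 0]])

```text
t: 5.92
position: [0.452, 0.0454, 0.1562]
ee_rot: [2.163, -2.278, -0.001]
ft_force: [-0.8, -0.2, -0.2]
finger_gap: 0.0852
gripper_force: 0.0
```

Request:
move_arm(increments=[[0, 0, 0, 0, 0, -7.15, 0], [0, 0, 0, 0, 0, -7.15, 0], [0, 0, 0, 0, 0, -7.15, 0], [0, 0, 0, 0, 0, 0, 0]])

```text
t: 6.25
position: [0.452, 0.0453, 0.1562]
ee_rot: [2.548, -1.838, -0.001]
ft_force: [-0.0, 0.2, -0.5]
finger_gap: 0.0856
gripper_force: 0.0
```

```bash
python3 - <<'E'
from h import *
both()
s=manip.sense(); print(s['qpos'].round(3),s['position'].round(4),s['ee_rot'].round(3))
im=shot('scene'); c=(266,176)
P=np.array([bydepth(im,u,v) for u in range(c[0]-12,c[0]+13) for v in range(c[1]-12,c[1]+13)])
q=P[(P[:,2]>.092)&(P[:,2]<.11)]; print('L knob',len(q),q.mean(0).round(4),((q.max(0)+q.min(0))/2).round(4))
E
```

```text
top [0.5739 0.0722 0.0645] [ 26.42 -10.63] dia 70.7
scene [0.6012 0.067  0.0645] [2.11 2.88] dia 37.1
mean [14.26 -3.87] |d| 14.78 cw deg L,R [435. 313.]
[ 0.547 -0.358 -0.43  -0.    -1.5   -0.235] [0.4521 0.0452 0.1563] [ 2.54  -1.849 -0.   ]
L knob 128 [0.4547 0.0408 0.0956] [0.4525 0.0405 0.0959]
```

Request:
move_arm(increments=[[0.0352, -0.0004, 0, 0, 0, 0, 0], [0.0352, -0.0004, 0, 0, 0, 0, 0], [0.0352, -0.0004, 0, 0, 0, 0, 0], [0.0352, -0.0004, 0, 0, 0, 0, 0], [0.0352, -0.0004, 0, 0, 0, 0, 0]])

```text
t: 6.82
position: [0.509, -0.1232, 0.1564]
ee_rot: [-2.54, 1.848, -0.0]
ft_force: [0.8, -0.1, 0.4]
finger_gap: 0.0854
gripper_force: 0.0
```

Request:
move_arm(increments=[[0.0353, -0.0005, 0, 0, 0, 0, 0], [0, 0, 0, 0, 0, 0, 0], [0, 0, 0, 0, 0, 0, 0]])

```text
t: 7.07
position: [0.52, -0.1565, 0.1555]
ee_rot: [2.537, -1.851, -0.002]
ft_force: [-1.1, 0.3, -1.1]
finger_gap: 0.0851
gripper_force: 0.0
```

```bash
python3 - <<'E'
from h import *
both()
s=manip.sense(); print(s['qpos'].round(3),s['position'].round(4),s['ee_rot'].round(3))
E
```

```text
top [0.5977 0.065  0.0645] [-14.02   4.82] dia 119.9
scene [0.6012 0.067  0.0645] [2.08 2.87] dia 37.1
mean [-5.97  3.85] |d| 7.1 cw deg L,R [-217.  -96.]
[ 0.081 -0.105 -0.219 -0.    -1.457  0.233] [ 0.52   -0.1547  0.1561] [ 2.541e+00 -1.847e+00 -1.000e-03]
```

Request:
move_arm(increments=[[0, 0, 0.02, 0, 0, 0, 0], [0, 0, 0.02, 0, 0, 0, 0], [0, 0, 0.02, 0, 0, 0, 0], [0, 0, 0.014, 0, 0, 0, 0.3], [0, 0, 0, 0, 0, 0, 0.4]])

```text
t: 7.58
position: [0.5183, -0.1533, 0.0791]
ee_rot: [2.542, -1.842, -0.007]
ft_force: [-1.2, -0.1, -0.4]
finger_gap: 0.0638
gripper_force: 0.0
```

Request:
move_arm(increments=[[0, 0, 0, 0, 0, 0, 0.45], [0, 0, 0, 0, 0, 0, 0.47], [0, 0, 0, 0, 0, 0, 0.49], [0, 0, 0, 0, 0, 0, 0.52], [0, 0, 0, 0, 0, 0, 0.6]])

```text
t: 8.0
position: [0.5211, -0.1547, 0.0844]
ee_rot: [-2.542, 1.843, -0.004]
ft_force: [-1.4, 4.0, 6.0]
finger_gap: 0.0427
gripper_force: 40.5
```

```bash
python3 - <<'E'
from h import *
F,d,_=bub(shot('scene'),311,203); print(F,d,turns(*d))
E
```

```text
[0.60115769 0.06702611 0.0645    ] [2.07061475 2.84770447] [ 9.50258701 99.20806385]
```

Gripped with nothing disturbed. Turning about 100° clockwise.

Request:
move_arm(increments=[[0, 0, 0, 0, 0, 7.15, 0.6], [0, 0, 0, 0, 0, 7.15, 0.6], [0, 0, 0, 0, 0, 7.15, 0.6], [0, 0, 0, 0, 0, 7.15, 0.6], [0, 0, 0, 0, 0, 7.15, 0.6]])

```text
t: 8.47
position: [0.5212, -0.1546, 0.0844]
ee_rot: [-1.845, 2.539, -0.003]
ft_force: [-0.6, 3.8, 5.6]
finger_gap: 0.043
gripper_force: 40.6
```

Request:
move_arm(increments=[[0, 0, 0, 0, 0, 7.15, 0.6], [0, 0, 0, 0, 0, 7.15, 0.6], [0, 0, 0, 0, 0, 7.15, 0.6], [0, 0, 0, 0, 0, 7.15, 0.6], [0, 0, 0, 0, 0, 7.15, 0.6]])

```text
t: 8.88
position: [0.5214, -0.1545, 0.0843]
ee_rot: [-0.977, 2.982, -0.001]
ft_force: [0.4, 3.8, 5.6]
finger_gap: 0.0428
gripper_force: 40.6
```

Request:
move_arm(increments=[[0, 0, 0, 0, 0, 7.15, 0.6], [0, 0, 0, 0, 0, 7.15, 0.6], [0, 0, 0, 0, 0, 7.15, 0.6], [0, 0, 0, 0, 0, 7.15, 0.6], [0, 0, 0, 0, 0, 0, 0.6]])

```text
t: 9.3
position: [0.5216, -0.1545, 0.0843]
ee_rot: [-0.209, 3.13, 0.0]
ft_force: [1.5, 2.7, 4.6]
finger_gap: 0.0425
gripper_force: 40.5
```

Request:
move_arm(increments=[[0, 0, 0, 0, 0, 0, 0.6], [0, 0, 0, 0, 0, 0, 0.35], [0, 0, 0, 0, 0, 0, 0.1], [0, 0, 0, 0, 0, 0, 0], [0, 0, -0.02, 0, 0, 0, 0]])

```text
t: 9.72
position: [0.5177, -0.1546, 0.098]
ee_rot: [0.217, -3.126, -0.003]
ft_force: [0.8, 0.0, -1.1]
finger_gap: 0.0851
gripper_force: 0.0
```

Request:
move_arm(increments=[[0, 0, -0.03, 0, 0, 0, 0], [0, 0, -0.03, 0, 0, -7.15, 0], [0, 0, 0, 0, 0, -7.15, 0], [0, 0, 0, 0, 0, -7.15, 0], [0, 0, 0, 0, 0, -7.15, 0]])

```text
t: 10.13
position: [0.5202, -0.1551, 0.1627]
ee_rot: [-0.995, 2.979, -0.0]
ft_force: [-0.2, -0.4, 0.1]
finger_gap: 0.0856
gripper_force: 0.0
```

Request:
move_arm(increments=[[0, 0, 0, 0, 0, -7.15, 0], [0, 0, 0, 0, 0, -7.15, 0], [0, 0, 0, 0, 0, -7.15, 0], [0, 0, 0, 0, 0, -7.15, 0], [0, 0, 0, 0, 0, -7.15, 0]])

```text
t: 10.55
position: [0.5199, -0.1552, 0.162]
ee_rot: [1.861, -2.53, -0.0]
ft_force: [-1.1, 0.5, -0.2]
finger_gap: 0.0854
gripper_force: 0.0
```

```bash
python3 - <<'E'
from h import *
s=manip.sense(); print(s['t'],s['qpos'].round(3),s['position'].round(4),s['ee_rot'].round(3))
both(); im=shot('scene')
b=cv2.resize(crop(im,311,202,13,20),(500,500))
t=cv2.resize(shot('top')['color'][150:280,200:400],None,fx=1.4,fy=1.4)
cv2.imwrite('pics/c2.png',np.hstack([b,np.pad(t,((0,500-t.shape[0]),(0,0),(0,0)))]))
E
```

```text
10.55 [ 0.081 -0.107 -0.21   0.    -1.468 -0.383] [ 0.5199 -0.1552  0.162 ] [ 1.861 -2.53  -0.   ]Traceback (most recent call last):
  File "<stdin>", line 3, in <module>
  File "h.py", line 44, in both
    F,d,dia=bub(shot(n),u,v); print(n,F.round(4),d.round(2),'dia',dia.round(1)); o.append(d)
            ~~~^^^^^^^^^^^^^
  File "h.py", line 27, in bub
    e=cv2.fitEllipse(cv2.convexHull(cn)); fm=np.zeros_like(m)
cv2.error: OpenCV(4.12.0) /io/opencv/modules/imgproc/src/shapedescr.cpp:361: error: (-201:Incorrect size of input array) There should be at least 5 points to fit the ellipse in function 'fitEllipseNoDirect'
```

Request:
move_arm(increments=[[0.035, 0, -0.01, 0, 0, 0, 0], [0.035, 0, -0.01, 0, 0, 0, 0], [0.035, 0, -0.01, 0, 0, 0, 0], [0.035, 0, 0, 0, 0, 0, 0], [0.035, 0, 0, 0, 0, 0, 0]])

```text
t: 11.02
position: [0.4665, -0.3233, 0.1932]
ee_rot: [-1.85, 2.538, -0.002]
ft_force: [0.6, 0.9, 0.5]
finger_gap: 0.0854
gripper_force: 0.0
```

```bash
python3 - <<'E'
from h import *
try: both()
except Exception as e: print('x')
im=shot('scene');print(bub(im,311,203))
b=cv2.resize(crop(im,311,202,13,20),(420,420))
t=shot('top')['color']; t=cv2.resize(t[189:209,252:272],(380,380),interpolation=cv2.INTER_CUBIC)
cv2.imwrite('pics/c2.png',np.hstack([b,np.pad(t,((0,40),(0,0),(0,0)))]))
E
```

```text
top [0.6004 0.0684 0.0645] [ 0.47 -0.51] dia 50.3
scene [0.6014 0.0671 0.0645] [-0.01 -0.58] dia 37.2
mean [ 0.23 -0.55] |d| 0.59 cw deg L,R [15. -3.]
(array([0.60138931, 0.06714448, 0.0645    ]), array([-0.04256018, -0.60362686]), np.float64(37.27330987668165))
```

View pics/c2.png

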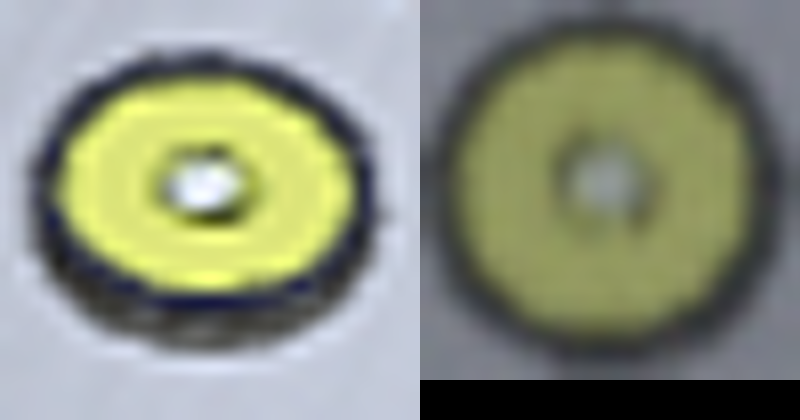

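The left crop (scene) shows the ring all round the bubble, with the bubble at (202,185). The right crop (top) shows the bubble near the ring's centre at (605,182). I'll do one check after settling, then hand in.

Request:
move_arm(increments=[[0, 0, 0, 0, 0, 0, 0], [0, 0, 0, 0, 0, 0, 0], [0, 0, 0, 0, 0, 0, 0], [0, 0, 0, 0, 0, 0, 0], [0, 0, 0, 0, 0, 0, 0]])

```text
t: 11.63
position: [0.4674, -0.3212, 0.1925]
ee_rot: [-1.855, 2.535, -0.0]
ft_force: [-0.1, 1.2, 0.3]
finger_gap: 0.0854
gripper_force: 0.0
```

```bash
python3 - <<'E'
from h import *
m=both()
if np.hypot(*m)<1.0: print(manip.job_done())
E
```

```text
top [0.6005 0.0684 0.0645] [ 0.41 -0.66] dia 50.3
scene [0.6014 0.0671 0.0645] [-0.03 -0.61] dia 37.2
mean [ 0.19 -0.63] |d| 0.66 cw deg L,R [15. -5.]
the job is handed in; nothing more can be done
None
```

The table is level and the job is handed in: the bubble rests about 0.7 mm from the ring's centre (2 mm allowed), after about 143° clockwise on the left knob and 100° on the right, in under 12 s; the arm is clear, and the round level, the only thing I re-measured, moved under 1 mm.

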